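Find the high spot of a plaster blank with a plunger gauge

ROBOT

A 6-joint arm with a two-finger parallel gripper is mounted at the origin on a cart in front of the work surface, level with it; the furniture and walls round the work are solid. World frame = base frame: x ahead of the robot, y to its left, z up, the work surface at z = 0. Lengths are in mm, angles in rad, forces in N, time in s.
With the tool pointing down it reaches from about 325 to 875 mm from the base axis. Payload 4.4 kg.
Tool frame: the origin (TCP) lies midway between the tips of the shut fingers; the grasp point (between the pads) lies arm.grip_point_offset behind it (arm.grip_point_offset is the distance from the TCP to the grasp point, in mm); z points along the fingers, y is the line along which they close (so a half turn about z gives the same grasp; the last joint's range is limited). The gripper opens to 85 mm and grips with 20 to 120 N. Pads are 22 mm wide; open, the fingers measure 114 mm over their backs; the gripper's body (76 mm by 85 mm) begins 54 mm behind the grasp point. The pads swing forward as they close: fully open they stand 13 mm farther back than shut.
Start: joints at [1.087, 0.207, 1.542, -0, 1.393, -0.15], TCP at [188.4, 543.261, 231.282] pointing down, gripper open.
Joint ranges: [-2.73, 2.73], [-0.86, 2.22], [0.23, 2.46], [-1.11, 4.25], [0.08, 2.63], [-2.82, 2.82]. Speed limits (rad/s): [2.79, 2.79, 3.14, 3.14, 3.14, 3.14].

INTERFACE

Orientations are given as a unit quaternion [w, x, y, z].
In Python, from rig import arm, optics, job_done gives the robot as it stands.
- The arm moves only by the tool jog_arm, never from a script. Its argument "deltas" is a list of rows, each a list of 7 numbers: the shift along the tool's x, y, z in units of 30 mm (1.0 is 30 mm), then the turn, a rotation vector about the tool's x, y, z in units of 8 degrees (1.0 is 8 degrees), then the opening, from 0 (shut) to 1 (fully open). In form: [[x, y, z, rx, ry, rz, grip], ...]. A call has 1 to 8 rows; each row shifts and turns the commanded pose from where the row before left it, along the tool's axes as they then stand; what a row does not reach is not made up. A row lasts 1/8 s, in which the tool goes at most 62.5 mm and 10.7 degrees, less where a joint would pass 70% of its speed; a pose out of reach is approached as far as the arm can. A call is refused whole if a number of a shift passes 1 or a number of a turn 1, either way. A call with a gripper value outside its range is refused whole. The fingers move at their own pace and stop on an object; "squeeze" is the grip in N (left out, the last holds). Time passes only in rows, so rows that do not move let the fingers close. It gives the time, the measured TCP pose, the force, the opening and the grip force at its end, in the units of the state.
- arm.observe(): the state, without advancing time (a new reading comes with each control period).
- optics.camera(name): name is "scene" or "top" or "wrist"; returns a dict with "color" (420x560x3 uint8, red, green, blue), "camera_matrix" (3x3 intrinsics, pixels), "rvec" (rotation vector, rad) and "tvec" (3), from world to camera coordinates, as OpenCV has them; the wrist camera has in their place "tool_from_camera" (4x4, takes a point from camera to tool coordinates, whose origin is the TCP and whose axes are the flange's). Camera axes: x right, y down, z forward; pixel columns grow to the right and rows downward; lengths in mm; the calibration is good to about 2 mm. A picture is of the moment at which its call begins: read the wrist's pose just before it. There is no depth.
- job_done(): hands the job in; it is judged then, once.
The state is a dict: "time_s": time; "qpos": joint angles; "dq": joint speeds; "joint_efforts": joint torques, N m; "position": TCP position; "eef_rot": TCP orientation; "contact_force": force on the tool from outside, world axes, zero at the start; "wrist_torque": the same for the moment, N m; "grip_width": opening from 0.0 (shut) to 1.0 (fully open); "grip_force": force on a finger pad.
Only numpy, scipy, OpenCV 4.12 (cv2) and the standard library are available. Lean on these libraries where they do the work, as an engineer would, in place of code of your own. Each camera call takes 0.05 s, during which the arm holds its last target. There are 200 camera calls.

TASK

The plaster blank on the hand whirler is clamped off-centre and has to be dialled in. Stand the lying plunger gauge up on its foot and let go of it so that the foot settles; then take it again, bring it up on the steel plate and press its plunger gently and squarely on the blank's rim, pointing at the spindle, to about the middle of its travel. Turn the whirler by its crank while the needle follows the rim, and leave it standing with the blank's highest spot under the plunger, the gauge untouched in its place; do not disturb the things on the bench.

Things in the scene. Friction and masses are not known exactly. Their poses are not given: they have to be found in the camera images.
- gauge: Plunger gauge (dial indicator) on a blue foot, 0.85 kg. Origin: centre of the foot's underside; z up when standing, x where the plunger points. Foot 70 x 60 mm (x, y), 40 high. Dial 58 wide, centred at x = 28, face up at z = 72; plunger at z = 58 along x. Centre of mass near x = 0, z = 28. It starts lying on its back: foot's back and column on the bench, own x (plunger) straight up.
- column_top (a point): Centre of the top end of the gauge's square steel column, the place to grip: 22 x 22 mm, 150 mm above the underside, 24 mm behind the origin (its back is flush with the foot's back at x = -35). Nothing surrounds the column above z = 72. Axes as the gauge's. Pushed along by its column's top, the standing gauge tips rather than slides.
- plunger_tip (a point): End of the plunger's brass ball (9 mm thick): 120 mm in front of the gauge's origin at z = 58 when free.
- plunger (a joint): How far the plunger is pressed in, m: 0 free, 0.030 fully in. Light spring, 0.4 N at 0 to 1.3 N fully in; the ball slides easily on the plaster.
- needle (a joint): Turn of the red needle, rad, clockwise seen on the face: 0.1745 rad (10 degrees, one fine division) for each mm pressed; 0 at the first long division, 5.24 fully in. A long division every 5 mm.
- plate: Fixed ground steel plate, 10 mm thick, 150 mm wide. Origin on the bench straight below the whirler's spindle; own x runs from the spindle to the gauge's end: the plate reaches from x = -105 to x = 270 mm, the gauge stands on the free part.
- whirler: Hand whirler (turntable) on the plate, with a white plaster disc, 160 mm wide, from 48 to 88 mm above the bench. Origin on the spindle axis at the plate's top. The disc's centre is 5 mm off the spindle in an unknown direction: its rim lies 75 to 85 mm from the spindle. The head below is smaller. Turns either way without stops and stays where it is left (1.5 N at the handle).
- spindle (a point): Point on the spindle axis at the blank's top face, 88 mm above the bench.
- crank_handle: Black revolving handle, upright, 22 mm thick, 46 mm high, on the crank 50 mm from the spindle axis; it spins freely on its own pin, so it can be held while it is led round. Origin at its foot, 105 mm above the bench. The crank turns the head and the blank together. The clamping nut on the spindle reaches 120 mm above the bench.
- slip_tub: Bystander: open plastic tub of slip, 75 mm wide, 88 high. Origin under its centre. Leave alone.
- tool_pot: Bystander: black pot with pens, 80 mm wide, 147 high. Origin under its centre. Leave alone.
- clay_ball: Bystander: lump of clay, 62 mm wide, 48 high. Origin under its centre. Leave alone.
- spring_clamp: Bystander: orange spring clamp, lying, 67 x 140 x 24 mm. Origin under its centre. Leave alone.

How it is judged (in metres and radians):
On the way, in this order (a step that is already met when the one before it is completed fails the run):
1. the gauge stands upright on its foot, at rest, let go, its plunger not touching the whirler (angle between gauge's own z axis and vertical below 0.08 rad and height (world z) of gauge below 0.02 m and linear speed of gauge below 0.02 m/s and contact force between the fingers and gauge below 0.05 N and contact force between gauge and whirler below 0.05 N), for 0.2 s.
2. the gauge stands on the plate with its plunger pressed on the blank's rim to about mid-travel (9 to 21 mm), pointing at the spindle within 15 mm (angle between gauge's own z axis and vertical below 0.08 rad and contact force between gauge and plate above 1 N and value of joint plunger between 0.009 and 0.021 m and contact force between gauge and whirler above 0.2 N and y of spindle in the frame of gauge between -0.015 and 0.015 m), for 0.2 s.
At the end, for the whole second after the job is handed in: The gauge stands upright on the plate, let go, its plunger pressed on the rim by 9.5 to 29.5 mm and pointing at the spindle within 18 mm; the whirler is at rest with the high spot under the plunger: the rim there lies over 84.3 mm from the spindle (85 at most, about 30 degrees either side) (horizontal distance between plunger_tip and spindle above 0.0843 m and contact force between gauge and whirler above 0.2 N and value of joint plunger between 0.0095 and 0.0295 m and y of spindle in the frame of gauge between -0.018 and 0.018 m and angle between gauge's own z axis and vertical below 0.08 rad and contact force between gauge and plate above 1 N and linear speed of gauge below 0.02 m/s and linear speed of crank_handle below 0.01 m/s); the robot touches nothing.
It fails at once if the plunger is rammed: more than 15 N between gauge and whirler (contact force between gauge and whirler above 15 N).
It fails at once if the tub of slip is moved by more than 25 mm (distance of slip_tub from where it was at the start of the episode above 0.025 m).
It fails at once if the tool pot is moved by more than 25 mm (distance of tool_pot from where it was at the start of the episode above 0.025 m).
It fails at once if the clay is moved by more than 25 mm (distance of clay_ball from where it was at the start of the episode above 0.025 m).
It fails at once if the spring clamp is moved by more than 25 mm (distance of spring_clamp from where it was at the start of the episode above 0.025 m).
It also fails if it takes over 72 s, if anything falls off the work surface, if the arm or the gripper's body presses on something with over 40 N, if the wrist force passes 120 N, or if a joint passes its speed limit or range.

## Working session

There is one attempt and no reset: what is moved stays moved. The work goes in short steps, Python scripts to look and compute and a tool call to move; the robot and the scene stay as the last step left them, time stands still between calls to the robot, and variables do not carry over. Pictures are saved under pics/ and viewed, at most 14 in all, crops included, and the job is handed in when it is done.

Besides the shell and the picture viewer there is one more tool, called after "Call:" in YAML: its name, and indented under it one key for each argument. jog_arm: Moves the arm, as the interface text tells. Its arguments: {"type":"object","properties":{"deltas":{"type":"array"},"squeeze":{"type":"number"}},"required":["deltas"]}

```bash
mkdir -p pics; ls; python3 - <<'E'
from rig import arm,optics
import cv2,json
print(arm.observe(), arm.grip_point_offset)
for n in("scene","top"):
    c=optics.camera(n); cv2.imwrite(f"pics/{n}0.png",cv2.resize(c["color"][:,:,::-1],(800,600),interpolation=cv2.INTER_CUBIC))
    print(n,c["camera_matrix"],c["rvec"],c["tvec"])
E
```

```text
pics
{'time_s': 0.0, 'qpos': array([ 1.08648521e+00,  2.07454470e-01,  1.54299117e+00,  2.54854592e-05,
        1.39350145e+00, -1.50536618e-01]), 'dq': array([ 0.00057815, -0.0004546 ,  0.00059838, -0.00034511,  0.00013376,
       -0.00145991]), 'joint_efforts': array([ 6.95195322e-04, -3.83010042e+01, -2.91605669e+01,  6.88966384e-05,
        1.01890118e-02, -1.62856470e-06]), 'position': array([188.03498134, 542.56606319, 230.08855108]), 'eef_rot': array([-3.79347165e-04,  1.66115771e-01,  9.86105554e-01, -1.11449273e-03]), 'contact_force': array([-0.03170477,  0.61696019,  0.20292885]), 'wrist_torque': array([0.01343891, 0.06207665, 0.00912472]), 'grip_force': 0.0, 'grip_width': 0.9979093697464454} 18.700000000000003
scene [[546.42482387   0.         274.58718407]
 [  0.         546.42482387 221.19455978]
 [  0.           0.           1.        ]] [ 2.16415166 -1.25785287  0.44848685] [-400.07960594  408.68314457 1112.70365386]
top [[441.61868532   0.         278.38021657]
 [  0.         441.61868532 208.15822824]
 [  0.           0.           1.        ]] [ 2.13325153 -2.08950981  0.20579204] [-119.58463132  577.51442915  883.02406464]
```

View pics/scene0.png

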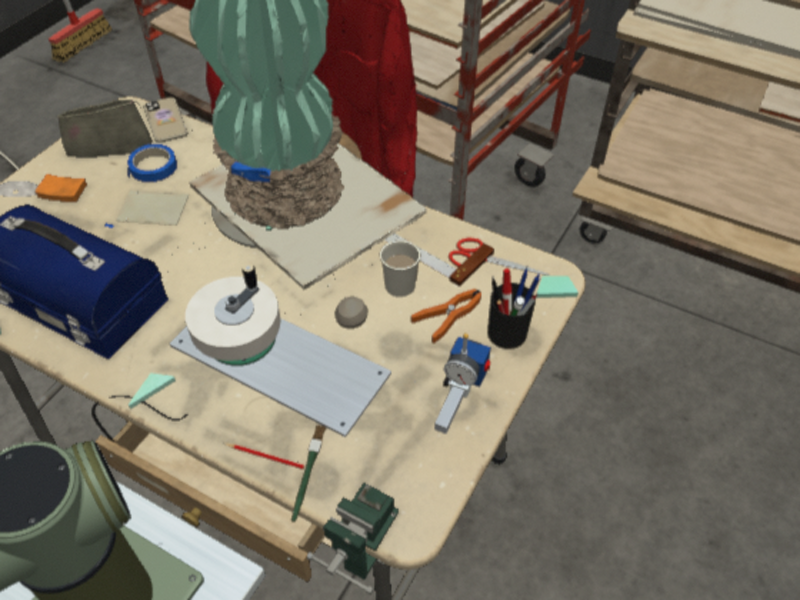

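View pics/top0.png

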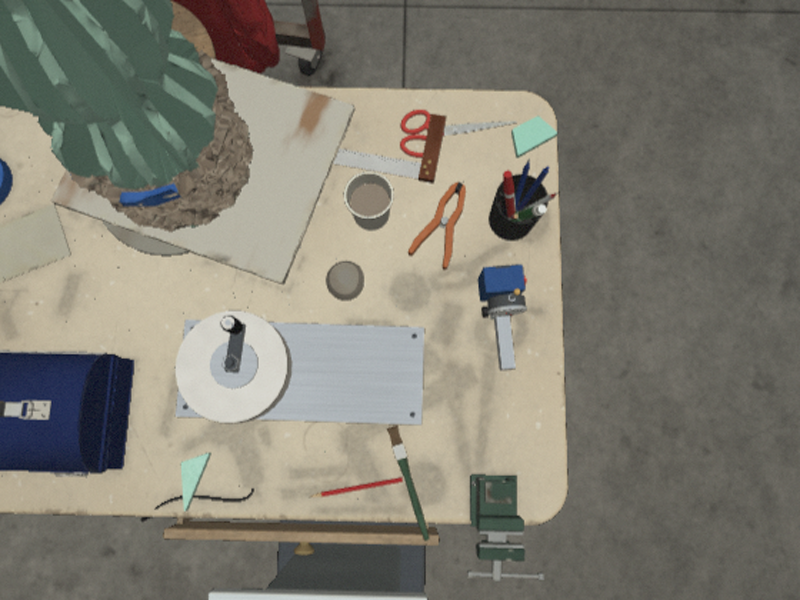

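The scene view shows the gauge lying with its dial at (462,370) and its column end at about (443,425). The plate's free end is at (388,375)/(345,430), and the crank handle is at (249,275). In the top view the column runs from (503,315) to (507,369), the foot is at (502,280), the plate's right edge is at x≈423, y 326–423, the handle top is at (232,323) and the nut at (232,362).

```bash
cat > h.py <<'E'
import numpy as np,cv2
from scipy.spatial.transform import Rotation as R
K={'scene':np.array([[546.42482387,0,274.58718407],[0,546.42482387,221.19455978],[0,0,1]]),'top':np.array([[441.61868532,0,278.38021657],[0,441.61868532,208.15822824],[0,0,1]])}
E={'scene':([2.16415166,-1.25785287,0.44848685],[-400.07960594,408.68314457,1112.70365386]),'top':([2.13325153,-2.08950981,0.20579204],[-119.58463132,577.51442915,883.02406464])}
def ray(cam,p,s=0.7):   # p in 800x600 picture
    r,t=E[cam];M=R.from_rotvec(r).as_matrix();o=-M.T@np.array(t)
    d=M.T@np.linalg.inv(K[cam])@[p[0]*s,p[1]*s,1];return o,d/np.linalg.norm(d)
def onz(cam,p,z,s=0.7):
    o,d=ray(cam,p,s);return o+d*(z-o[2])/d[2]
def tri(rs):
    A=sum(np.eye(3)-np.outer(d,d) for o,d in rs);b=sum((np.eye(3)-np.outer(d,d))@o for o,d in rs)
    x=np.linalg.solve(A,b);return x,[np.linalg.norm(np.cross(x-o,d)) for o,d in rs]
def proj(cam,P,s=0.7):
    r,t=E[cam];p,_=cv2.projectPoints(np.array(P,float).reshape(-1,3),np.array(r),np.array(t),K[cam],None);return p[:,0]/s
E
python3 - <<'E'
from h import *
np.set_printoptions(precision=1,suppress=True)
T=lambda p,z:print(p,z,onz('top',p,z))
for p in [(424,327),(422,424),(177,418),(414,336),(412,414)]:T(p,10)
T((507,369),22);T((514,368),22);T((500,369),22);T((503,318),22)
T((482,269),40);T((523,267),40)
T((232,323),151);T((232,363),120)
for a,b in [((507,369),(443,425)),((232,323),(249,270)),((414,336),(380,373)),((412,414),(343,424))]: print(tri([ray('top',a),ray('scene',b)]))
for p,z in [((369,196),88),((518,207),60),((345,280),24),((440,230),15)]:T(p,z)
E
cat > crop.py <<'E'
from rig import optics
import cv2,sys
n,x0,y0,x1,y1,out=sys.argv[1],*map(int,sys.argv[2:6]),sys.argv[6]
c=optics.camera(n)["color"][:,:,::-1][y0:y1,x0:x1]
f=min(800/c.shape[1],600/c.shape[0]);print(f);cv2.imwrite(out,cv2.resize(c,None,fx=f,fy=f,interpolation=cv2.INTER_CUBIC))
E
python3 crop.py top 310 160 410 280 pics/g.png
```

```text
(424, 327) 10 [ 543.6 -149.    10. ]
(422, 424) 10 [ 395.6 -147.9   10. ]
(177, 418) 10 [396.7 222.9  10. ]
(414, 336) 10 [ 529.1 -133.7   10. ]
(412, 414) 10 [ 410.2 -132.6   10. ]
(507, 369) 22 [ 480. -275.   22.]
(514, 368) 22 [ 481.7 -285.6   22. ]
(500, 369) 22 [ 479.7 -264.5   22. ]
(503, 318) 22 [ 558.2 -269.9   22. ]
(482, 269) 40 [ 630.6 -235.8   40. ]
(523, 267) 40 [ 635.  -298.7   40. ]
(232, 323) 151 [521.6 111.5 151. ]
(232, 363) 120 [471.2 116.  120. ]
(array([ 482. , -277.6,   19.7]), [np.float64(2.8422073526557736), np.float64(2.842207352655788)])
(array([520.9, 113.7, 148.6]), [np.float64(1.839233726067107), np.float64(1.8392337260671539)])
(array([ 529.2, -133.7,    9.8]), [np.float64(0.04264944481348447), np.float64(0.04264944481344551)])
(array([ 410.2, -132.6,    9.4]), [np.float64(0.0017259020191397873), np.float64(0.0017259020192504884)])
(369, 196) 88 [727.4 -61.8  88. ]
(518, 207) 60 [ 724.6 -288.9   60. ]
(345, 280) 24 [612.8 -24.6  24. ]
(440, 230) 15 [ 699.8 -172.4   15. ]
5.0
```

View pics/g.png

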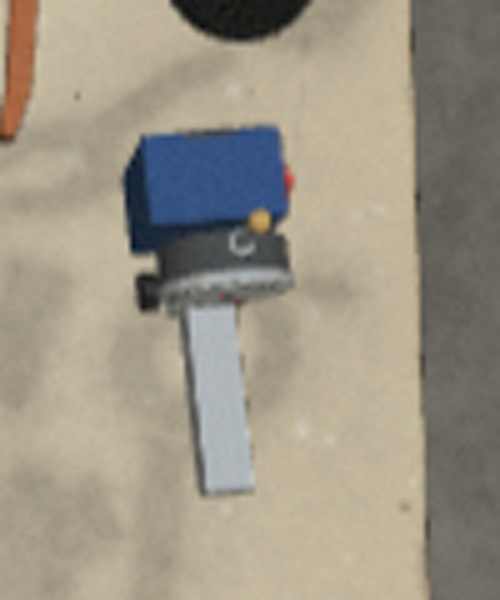

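The crop (5×, offset 310,160) shows the column end edge at (202,494)–(254,491), the sides starting at (183,308)/(236,308), the foot's underside edge at (145,137)–(279,128) and the brass ball at (260,221).

```bash
python3 - <<'E'
from h import *
np.set_printoptions(precision=1,suppress=True)
f=lambda p,z:onz('top',(310+p[0]/5,160+p[1]/5),z,1)
for p,z in [((202,494),22),((254,491),22),((183,308),22),((236,308),22),((145,137),70),((279,128),70),((260,221),155)]:print(p,f(p,z))
print(tri([ray('top',(310+228/5,160+492/5),1),ray('scene',(443,419))]))
print(onz('top',(497,480),60),onz('top',(497,530),60),onz('top',(133,355),120),onz('top',(133,470),120))
E
```

```text
(202, 494) [ 478.7 -265.3   22. ]
(254, 491) [ 480.4 -287.8   22. ]
(183, 308) [ 560.1 -257.9   22. ]
(236, 308) [ 560.6 -281.2   22. ]
(145, 137) [ 625.  -235.4   70. ]
(279, 128) [ 630.1 -292.3   70. ]
(260, 221) [ 571. -268.  155.]
(array([ 480.6, -276.6,   38.7]), [np.float64(3.6109981197817036), np.float64(3.610998119781683)])
[ 320.5 -252.6   60. ] [ 253.9 -252.    60. ] [479.4 252.6 120. ] [327.4 236.5 120. ]
```

Call:
jog_arm:
  deltas:
    - [-1,-0.3,-1,0,0,0.8,1]
    - [-1,-0.7,0,0,0,0.8,1]
    - [-1,-1,0,0,0,0.8,1]
    - [-1,-1,0,0,0,0,1]
    - [-1,-1,0,0,0,0,1]
    - [-1,-1,0,0,0,0,1]
    - [-1,-1,0,0,0,0,1]
    - [-1,-1,0,0,0,0,1]

```text
time_s: 1.15
position: [265.8, 239.7, 261.0]
eef_rot: [0.0, 0.328, 0.945, -0.0]
contact_force: [1.0, -1.1, 0.3]
grip_width: 0.996
grip_force: 0.0
```

Call:
jog_arm:
  deltas:
    - [-1,0,0,0,0,-0.9,1]
    - [-1,-0.5,0,0,0,-0.9,1]
    - [-1,-1,0,0,0,-0.9,1]
    - [-1,-1,0,0,0,-0.9,1]
    - [-1,-1,0,0,0,-0.9,1]
    - [-1,-1,0,0,0,-0.9,1]
    - [-0.5,-1,0,0,0,0,1]
    - [-0.5,-1,0,0,0,0,1]

```text
time_s: 2.15
position: [431.6, -6.9, 260.9]
eef_rot: [-0.0, -0.042, 0.999, 0.0]
contact_force: [-0.2, 0.4, 0.4]
grip_width: 0.996
grip_force: 0.0
```

Call:
jog_arm:
  deltas:
    - [-0.3,-1,0,0,0,0,0.7]
    - [-0.3,-1,0,0,0,0,0.7]
    - [0,-1,0,0,0,0,0.7]
    - [0,-1,0,0,0,0,0.7]
    - [0,-1,0,0,0,0,0.7]
    - [0,-1,0,0,0,0,0.7]
    - [0,-1,0.5,0,0,0,0.7]
    - [0,-1,1,0,0,0,0.7]

```text
time_s: 3.15
position: [470.6, -245.1, 217.1]
eef_rot: [0.001, -0.043, 0.999, -0.001]
contact_force: [0.1, -0.6, -0.1]
grip_width: 0.703
grip_force: 0.0
```

```bash
cat > wr.py <<'E'
from rig import arm,optics
import cv2,json,sys
s=arm.observe(); c=optics.camera("wrist")
json.dump(dict(p=list(s["position"]),q=list(s["eef_rot"]),K=c["camera_matrix"].tolist(),T=c["tool_from_camera"].tolist()),open(sys.argv[1]+".json","w"))
cv2.imwrite(f"pics/{sys.argv[1]}.png",cv2.resize(c["color"][:,:,::-1],(800,600),interpolation=cv2.INTER_CUBIC))
E
cat >> h.py <<'E'
import json
def wray(n,p,s=0.7):
    j=json.load(open(n+".json"));q=j["q"];M=R.from_quat([q[1],q[2],q[3],q[0]]).as_matrix();T=np.array(j["T"])
    d=M@T[:3,:3]@np.linalg.inv(np.array(j["K"]))@[p[0]*s,p[1]*s,1];return M@T[:3,3]+j["p"],d/np.linalg.norm(d)
def wz(n,p,z):
    o,d=wray(n,p);return o+d*(z-o[2])/d[2]
E
python3 wr.py w1
```

```text
(no output)
```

View pics/w1.png

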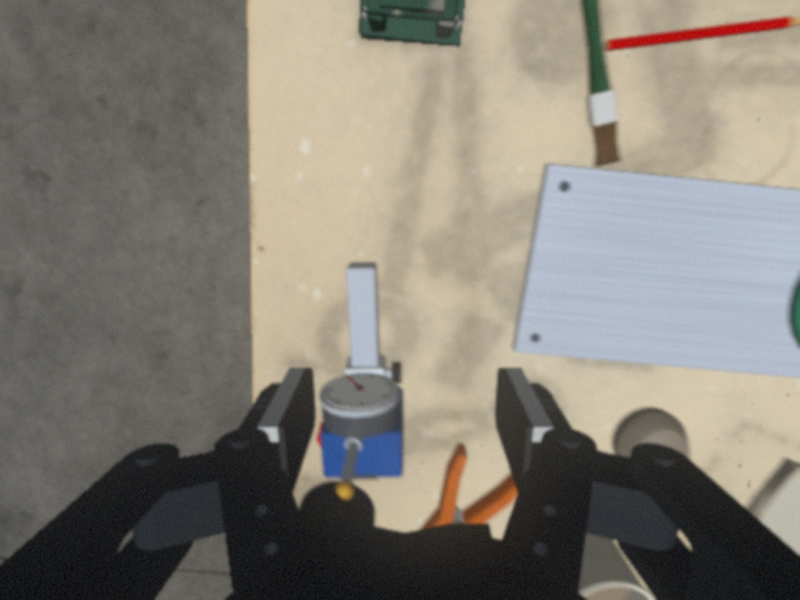

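The wrist view shows the column end's top edge at (348,269)–(377,268), the column running to (366,362), and plate holes at (565,186) and (535,338).

```bash
python3 - <<'E'
from h import *
np.set_printoptions(precision=1,suppress=True)
for p in [(348,269),(377,268),(352,355),(379,355)]:print(wz('w1',p,22))
print(tri([wray('w1',(362.5,268.5)),ray('top',(310+228/5,160+492/5),1)]))
for p in [(565,186),(535,338)]:print(wz('w1',p,10))
E
```

```text
[ 483.2 -286.8   22. ]
[ 480.5 -265.4   22. ]
[ 552.7 -280.2   22. ]
[ 550.9 -258.9   22. ]
(array([ 478.9, -275. ,   32.9]), [np.float64(0.31348528444281437), np.float64(0.3134852844428703)])
[ 410.2 -133.3   10. ]
[ 530.5 -134.8   10. ]
```

Call:
jog_arm:
  deltas:
    - [-0.57,-0.53,1,0,0,0,0.6]
    - [-0.56,-0.53,1,0,0,0,0.6]
    - [0,0,1,0,0,0,0.6]
    - [0,0,1,0,-1,0,0.6]
    - [0,0,0,0,-1,0,0.6]
    - [0.28,0,0.97,0,0,0,0.6]
    - [0.28,0,0.97,0,0,0,0.6]
    - [0.15,0,0.5,0,0,0,0.6]

```text
time_s: 4.2
position: [504.6, -271.1, 18.2]
eef_rot: [0.138, -0.042, 0.99, 0.007]
contact_force: [-0.9, 0.8, -0.2]
grip_width: 0.596
grip_force: 0.0
```

Call:
jog_arm:
  deltas:
    - [0,0,0,0,0,0,0.6]

```text
time_s: 4.32
position: [505.0, -271.3, 18.8]
eef_rot: [0.138, -0.042, 0.99, 0.007]
contact_force: [-0.2, -0.7, -0.2]
grip_width: 0.599
grip_force: 0.0
```

Call:
jog_arm:
  deltas:
    - [0.12,-0.09,0.43,0,0,0,0.6]
    - [0,0,0,0,0,0,0.2]
    - [0,0,0,0,0,0,0]
    - [0,0,0,0,0,0,0]
    - [0,0,0,0,0,0,0]
    - [0,0,0,0,0,0,0]
  squeeze: 25

```text
time_s: 5.08
position: [506.3, -274.8, 7.0]
eef_rot: [0.139, -0.042, 0.989, 0.006]
contact_force: [0.0, 1.6, 2.2]
grip_width: 0.251
grip_force: 25.5
```

Call:
jog_arm:
  deltas:
    - [-0.22,0,-0.77,0,1,0,0]
    - [-0.11,0,-0.79,0,1,0,0]
    - [0,0,-0.8,0,1,0,0]
    - [0.11,0,-0.79,0,1,0,0]
    - [0.22,0,-0.77,0,1,0,0]
    - [0.33,0,-0.73,0,1,0,0]
    - [0.42,0,-0.68,0,0,0,0]
    - [0.42,0,-0.68,0,0,0,0]

```text
time_s: 6.08
position: [506.4, -274.3, 195.2]
eef_rot: [-0.276, -0.042, 0.96, -0.01]
contact_force: [0.4, -1.3, -7.4]
grip_width: 0.25
grip_force: 28.0
```

```bash
python3 crop.py scene 240 150 400 330 pics/s1.png
```

```text
3.3333333333333335
```

View pics/s1.png

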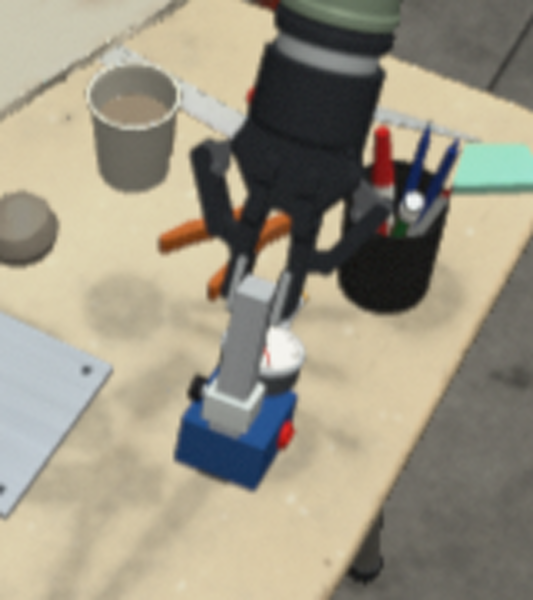

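The crop shows the gauge hanging nearly upright from the fingers, foot down, clear of the pot and plate. Next I lower it to the bench.

Call:
jog_arm:
  deltas:
    - [-0.13,0,0.71,0,0,0,0]
    - [-0.13,0,0.71,0,0,0,0]
    - [-0.13,0,0.71,0,0,0,0]
    - [0,0,0,0,0,0,0]
    - [-0.09,0,0.14,0,0,0,0]
    - [-0.09,0,0.14,0,0,0,0]
    - [0,0,0,0,0,0,0]

```text
time_s: 7.0
position: [483.7, -277.7, 131.4]
eef_rot: [-0.274, -0.04, 0.961, -0.013]
contact_force: [-0.7, 1.0, 3.9]
grip_width: 0.252
grip_force: 29.0
```

```bash
python3 crop.py scene 240 150 400 330 pics/s2.png
```

```text
3.3333333333333335
```

View pics/s2.png

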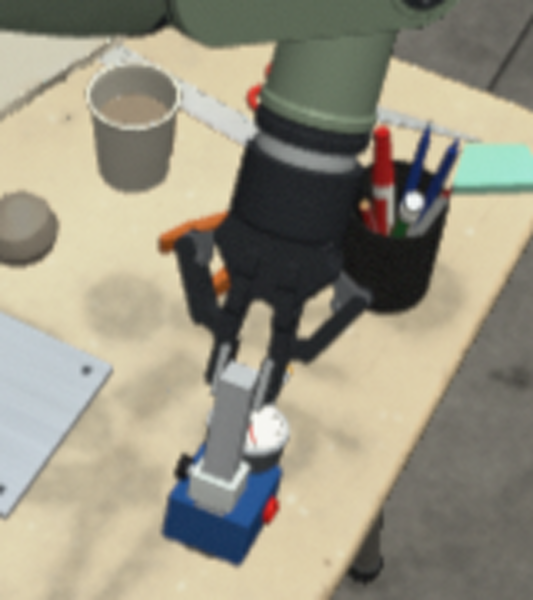

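Call:
jog_arm:
  deltas:
    - [-0.07,0,0.11,0,0,0,0]
    - [-0.04,0,0.13,0,0,0,0]
    - [-0.04,0,0.13,0,0,0,0]
    - [0,0,0,0,0,0,0]

```text
time_s: 7.55
position: [481.9, -279.0, 125.6]
eef_rot: [-0.275, -0.039, 0.961, -0.015]
contact_force: [-2.2, 3.4, 26.4]
grip_width: 0.251
grip_force: 28.2
```

Call:
jog_arm:
  deltas:
    - [0.06,0,-0.1,0,0,0,0]
    - [0,0,0,0,0,0,0.3]
    - [0,0,0,0,0,0,0.45]
    - [0,0,0,0,0,0,0.6]
    - [0,0,0,0,0,0,0.6]
    - [0,0,0,0,0,0,0.6]

```text
time_s: 8.3
position: [480.3, -277.1, 119.5]
eef_rot: [-0.276, -0.041, 0.96, -0.012]
contact_force: [0.1, 0.2, -0.7]
grip_width: 0.6
grip_force: 0.0
```

Call:
jog_arm:
  deltas:
    - [0.3,0,-0.5,0,0,0,0.6]
    - [0.5,0,-0.8,0,-1,0,0.6]
    - [0.4,0,-0.8,0,-1,0,0.6]
    - [0.2,0,-0.9,0,-1,0,0.6]
    - [0,0,-0.9,0,-1,0,0.6]
    - [0,0,0,0,0,0,0.6]

```text
time_s: 9.05
position: [485.2, -278.4, 252.0]
eef_rot: [0.003, -0.042, 0.999, -0.003]
contact_force: [0.1, 0.3, 0.3]
grip_width: 0.6
grip_force: 0.0
```

```bash
python3 wr.py w2; python3 - <<'E'
from rig import optics
import cv2
c=optics.camera("scene")["color"][:,:,::-1][200:340,230:400]
t=optics.camera("top")["color"][:,:,::-1][160:300,290:400]
w=cv2.imread("pics/w2.png")
o=lambda a,s:cv2.resize(a,s,interpolation=cv2.INTER_CUBIC)
import numpy as np
a=np.hstack([o(c,(340,280)),o(t,(220,280))])
b=o(w[100:580,100:760],(560,407))[:320]
cv2.imwrite("pics/m2.png",np.vstack([a,b]))
E
```

```text
(no output)
```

View pics/m2.png

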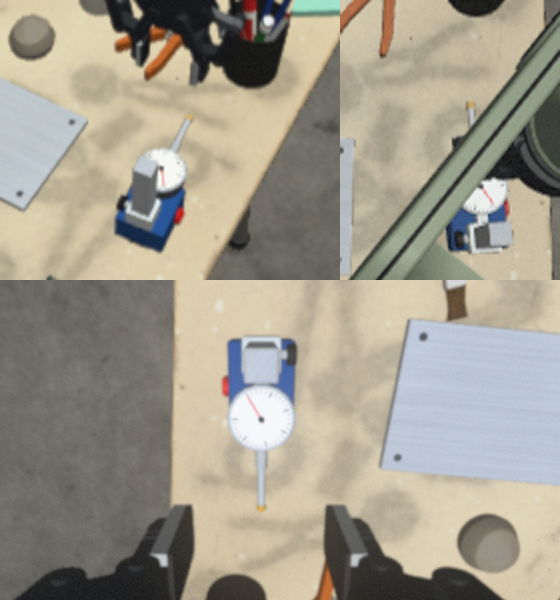

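The montage shows the gauge standing upright. In the wrist part the column top is at (262,362) and the brass ball at (261,508); in the top view the column top is at (501,235).

```bash
python3 - <<'E'
from h import *
np.set_printoptions(precision=1,suppress=True)
m=lambda x,y:(100+x/.8485,100+(y-280)/.848)
print(wz('w2',m(262,362),150),wz('w2',m(261,508),58))
print(tri([wray('w2',m(262,362)),ray('top',(370.5,277.5),1)]))
print(json.load(open('w2.json'))['p'])
# spindle direction check: nut from top
print(wz('w2',m(423,337),10),wz('w2',m(398,458),10))
E
```

```text
[ 433.  -281.2  150. ] [ 575.8 -269.5   58. ]
(array([ 432.7, -281.3,  155.2]), [np.float64(0.14345270626892834), np.float64(0.14345270626902712)])
[485.19815245993516, -278.37262594041044, 252.0072140536845]
[ 410.7 -132.    10. ] [ 530.9 -132.4   10. ]
```

Call:
jog_arm:
  deltas:
    - [0,0,0,0,0,1,0.7]
    - [0,0,0,0,0,1,0.7]
    - [0,0,0,0,0,1,0.7]
    - [0,0,0,0,0,1,0.7]
    - [0,0,0,0,0,1,0.7]
    - [0,0,0,0,0,1,0.7]
    - [0,0,0,0,0,1,0.7]
    - [0,0,0,0,0,1,0.7]

```text
time_s: 10.2
position: [484.9, -275.9, 244.5]
eef_rot: [-0.003, 0.495, 0.869, 0.0]
contact_force: [-0.1, -0.4, -0.2]
grip_width: 0.703
grip_force: 0.0
```

Call:
jog_arm:
  deltas:
    - [0,0,0,0,0,1,0.7]
    - [0,0,0,0,0,1,0.7]
    - [0,0,0,0,0,1,0.7]
    - [0,0,0,0,0,1,0.7]
    - [0,0,0,0,0,1,0.7]
    - [0,0,0,0,0,1,0.7]
    - [0,0,0,0,0,1,0.7]
    - [0,0,0,0,0,1,0.7]

```text
time_s: 11.2
position: [485.0, -275.9, 244.5]
eef_rot: [-0.002, 0.88, 0.475, -0.001]
contact_force: [1.0, -1.2, 0.6]
grip_width: 0.704
grip_force: 0.0
```

Call:
jog_arm:
  deltas:
    - [0,0,0,0,0,1,0.7]
    - [0,0,0,0,0,1,0.7]
    - [0,0,0,0,0,1,0.7]
    - [0,0,0,0,0,1,0.7]
    - [0,0,0,0,0,1,0.7]
    - [0,0,0,0,0,1,0.7]
    - [0,0,0,0,0,0.5,0.7]
    - [0,0,0,0,0,0,0.7]

```text
time_s: 12.2
position: [485.0, -276.0, 244.8]
eef_rot: [-0.001, 0.999, 0.044, -0.002]
contact_force: [1.0, -1.1, 0.4]
grip_width: 0.7
grip_force: 0.0
```

Call:
jog_arm:
  deltas:
    - [-0.87,0.01,0.3,0,0,0,0.7]
    - [-0.87,0.02,0.3,0,0,0,0.7]
    - [0,0,1,0,0,0,0.7]
    - [0,0,1,0,0,0,0.7]
    - [0,0,1,0,0,0,0.7]
    - [0,0,1,0,0,0,0.7]
    - [0,0,0.36,0,0,0,0.7]
    - [0,0,0,0,0,0,0.7]

```text
time_s: 13.2
position: [432.7, -281.5, 97.1]
eef_rot: [-0.001, 0.999, 0.043, -0.001]
contact_force: [0.1, -0.8, -0.1]
grip_width: 0.699
grip_force: 0.0
```

Call:
jog_arm:
  deltas:
    - [0,0,0,0,0,0,0.3]
    - [0,0,0,0,0,0,0]
    - [0,0,0,0,0,0,0]
    - [0,0,0,0,0,0,0]
    - [0,0,0,0,0,0,0]
  squeeze: 60

```text
time_s: 13.82
position: [433.9, -282.5, 99.4]
eef_rot: [0.001, 0.999, 0.043, 0.001]
contact_force: [-0.1, 2.1, 6.6]
grip_width: 0.253
grip_force: 59.7
```

Call:
jog_arm:
  deltas:
    - [0,0,-0.6,0,0,0,0]
    - [0,0,-0.8,0,0,0,0]
    - [0,0,0,0,0,-1,0]
    - [0,0,0,0,0,-1,0]
    - [0,0,0,0,0,-1,0]
    - [0,0,0,0,0,-1,0]
    - [0,0,0,0,0,-1,0]
    - [0,0,0,0,0,-1,0]

```text
time_s: 14.82
position: [431.2, -280.8, 137.5]
eef_rot: [-0.002, 0.894, 0.447, -0.001]
contact_force: [0.3, 1.1, -7.1]
grip_width: 0.25
grip_force: 59.8
```

Call:
jog_arm:
  deltas:
    - [0,0,0,0,0,-1,0]
    - [0,0,0,0,0,-1,0]
    - [0,0,0,0,0,-1,0]
    - [0,0,0,0,0,-1,0]
    - [0,0,0,0,0,-0.64,0]
    - [0.5,0.3,0,0,0,0,0]
    - [0.5,0.3,0,0,0,0,0]
    - [0,0,0,0,0,0,0]

```text
time_s: 15.82
position: [451.4, -249.9, 139.3]
eef_rot: [-0.001, 0.706, 0.708, 0.0]
contact_force: [-0.8, -0.3, -8.2]
grip_width: 0.253
grip_force: 60.1
```

```bash
python3 - <<'E'
from rig import arm,optics
import cv2
s=arm.observe();print(s['time_s'],s['position'],s['eef_rot'],s['grip_width'])
c=optics.camera("top")["color"][:,:,::-1][190:310,110:270];cv2.imwrite("pics/t3.png",cv2.resize(c,(800,600),interpolation=cv2.INTER_CUBIC))
E
```

```text
15.825 [ 451.38211403 -249.89596433  139.25535972] [-8.88316550e-04  7.06365748e-01  7.07846473e-01  1.12509969e-04] 0.253053888725194
```

View pics/t3.png

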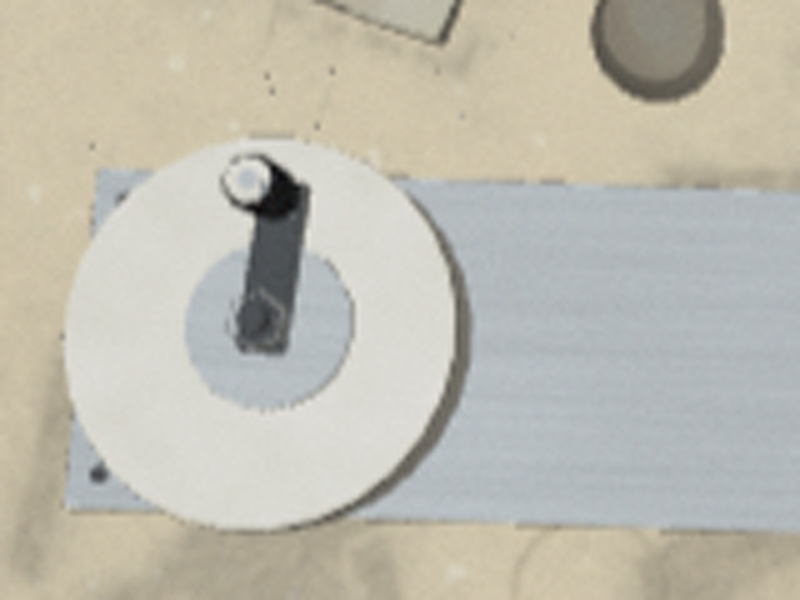

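The crop (5×, offset 110,190) shows the blank spanning (65..457, 138..530) with centre ≈ (261,334), the grey clamping washer centred ≈ (270,327), the nut top at (257,318) and the handle top at (247,180).

```bash
python3 - <<'E'
from h import *
np.set_printoptions(precision=1,suppress=True)
f=lambda p,z:print(p,z,onz('top',(110+p[0]/5,190+p[1]/5),z,1))
f((261,334),88);f((270,327),90);f((257,318),120);f((247,180),151);f((65,334),88);f((457,334),88);f((261,138),88);f((261,530),88)
print(proj('top',[[470,117,88]])*.7)
# plate corner edges: hole pixels
f((98,474),10);f((122,196),10)
E
```

```text
(261, 334) 88 [468.8 124.6  88. ]
(270, 327) 90 [471.5 120.7  90. ]
(257, 318) 120 [472.2 118.  120. ]
(247, 180) 151 [521.6 117.3 151. ]
(65, 334) 88 [467.1 204.   88. ]
(457, 334) 88 [470.4  45.4  88. ]
(261, 138) 88 [549.1 130.6  88. ]
(261, 530) 88 [391.2 118.9  88. ]
[[166.  256.3]]
(98, 474) 10 [413.5 212.1  10. ]
(122, 196) 10 [535.5 212.2  10. ]
```

Call:
jog_arm:
  deltas:
    - [1,0.175,0.2,0,0,0,0]
    - [1,0.175,0.2,0,0,0,0]
    - [1,0.175,0.2,0,0,0,0]
    - [1,0.175,0.2,0,0,0,0]
    - [0,0,0,0,0,0,0]
    - [0,0,0,0,0,0,0]

```text
time_s: 16.62
position: [472.3, -132.5, 116.2]
eef_rot: [0.001, 0.707, 0.707, -0.0]
contact_force: [-0.3, -0.6, -7.7]
grip_width: 0.251
grip_force: 60.0
```

```bash
python3 wr.py w4; python3 - <<'E'
from rig import arm,optics
import cv2,numpy as np
s=arm.observe();print(s['time_s'],s['position'],s['eef_rot'],s['contact_force'])
t=optics.camera("top")["color"][:,:,::-1][190:310,160:300];c=optics.camera("scene")["color"][:,:,::-1][170:310,110:290]
o=lambda a,s:cv2.resize(a,s,interpolation=cv2.INTER_CUBIC)
cv2.imwrite("pics/m4.png",np.vstack([np.hstack([o(t,(350,300)),o(c,(386,300))]),np.pad(o(cv2.imread("pics/w4.png"),(400,300)),((0,0),(0,336),(0,0)))]))
E
```

```text
16.675 [ 472.46133134 -132.85919559  116.39270356] [ 6.93066930e-04  7.07220739e-01  7.06992453e-01 -1.32365618e-04] [ 0.53968332  0.17066307 -8.0193938 ]
```

View pics/m4.png

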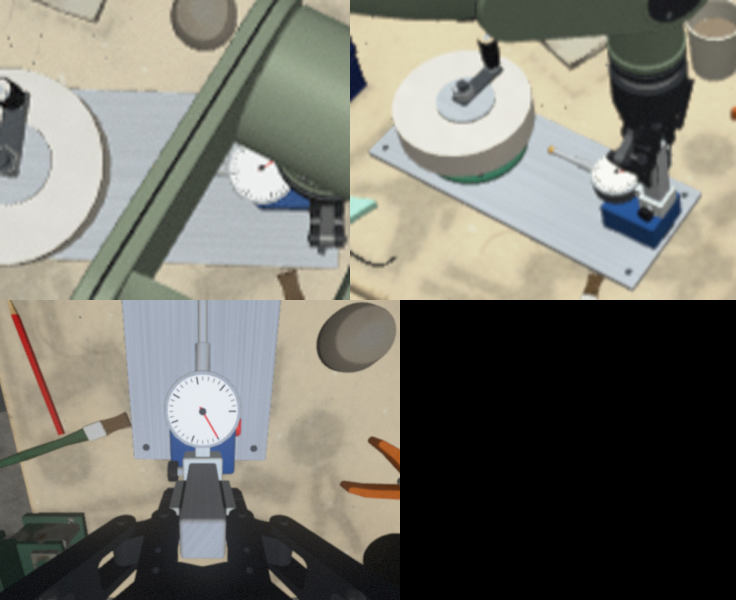

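The montage shows the gauge upright above the plate with its plunger aimed at the blank; on the wrist dial (centre (203,411)) the needle points to (218,438), its zero.

Call:
jog_arm:
  deltas:
    - [0.25,0,0,0,0,0,0]
    - [0.25,0,0,0,0,0,0]
    - [0.25,0,0,0,0,0,0]
    - [0.25,0,0,0,0,0,0]
    - [0.25,0,0,0,0,0,0]
    - [0.15,0,0,0,0,0,0]
    - [0,0,0,0,0,0,0]

```text
time_s: 17.65
position: [472.1, -89.9, 116.1]
eef_rot: [0.0, 0.707, 0.707, -0.0]
contact_force: [0.3, -1.4, -7.5]
grip_width: 0.245
grip_force: 60.0
```

```bash
cat > dial.py <<'E'
# needle angle from wrist dial: red pixels about dial centre (image coords of wrist, raw px)
from rig import arm,optics
import cv2,numpy as np,sys
s=arm.observe();c=optics.camera("wrist")["color"]
h=cv2.cvtColor(c,cv2.COLOR_RGB2HSV)
cv2.imwrite("pics/%s.png"%sys.argv[1],c[:,:,::-1])
x0,y0,x1,y1=map(int,sys.argv[2:6])
m=((h[...,1]>90)&((h[...,0]<10)|(h[...,0]>170))&(h[...,2]>90));m[:y0]=0;m[y1:]=0;m[:,:x0]=0;m[:,x1:]=0
y,x=np.nonzero(m);print(s['time_s'],s['position'],s['contact_force']);print(len(x),x.mean(),y.mean(),x.min(),x.max(),y.min(),y.max())
E
python3 - <<'E'
import cv2,numpy as np
c=cv2.imread("pics/w4.png");print(c[int(438*2-600):int(438*2-600)+3,436])
E
python3 dial.py d5 235 100 330 210
```

```text
[[154 146 144]
 [157 150 145]
 [175 167 162]]
17.65 [472.11795123 -89.853511   116.0500424 ] [ 0.314476   -1.38674551 -7.52181931]
61 272.4918032786885 174.7704918032787 264 286 150 190
```

Call:
jog_arm:
  deltas:
    - [0.12,0,0.1,0,0,0,0]
    - [0.12,0,0.1,0,0,0,0]
    - [0,0,0.05,0,0,0,0]
    - [0,0,0,0,0,0,0]

```text
time_s: 18.2
position: [472.9, -84.5, 111.2]
eef_rot: [0.001, 0.707, 0.707, -0.001]
contact_force: [-5.6, -4.6, 7.9]
grip_width: 0.248
grip_force: 62.3
```

```bash
python3 dial.py d6 235 100 330 210
```

```text
18.2 [472.8894671  -84.53516118 111.16262092] [-5.56479466 -4.57825661  7.93096976]
69 260.5072463768116 158.28985507246378 243 289 155 161
```

Call:
jog_arm:
  deltas:
    - [0,0,-0.02,0,0,0,0]
    - [0,0,0,0,0,0,0]
    - [0,0,0,0,0,0,0]
    - [0,0,0,0,0,0,0.35]
    - [0,0,0,0,0,0,0.5]
    - [0,0,0,0,0,0,0.7]
    - [0,0,0,0,0,0,0.7]
    - [0,0,0,0,0,0,0.7]

```text
time_s: 19.25
position: [472.1, -82.8, 109.1]
eef_rot: [-0.0, 0.707, 0.707, 0.0]
contact_force: [-0.0, 0.3, -0.5]
grip_width: 0.698
grip_force: 0.0
```

```bash
python3 dial.py d7 235 100 330 210
```

```text
19.25 [472.10742046 -82.7977731  109.05447698] [-0.0326471   0.27205267 -0.45536325]
63 264.0 175.0 249 279 167 183
```

Call:
jog_arm:
  deltas:
    - [0,0,-0.6,0,0,0,0.7]
    - [0,0,-1,0,0,0,0.7]
    - [0,0,-1,0,0,0,0.7]
    - [0,0,-0.7,0,0,0,0.7]
    - [0.95,0.24,0,0,0,0,0.7]
    - [0.95,0.24,0,0,0,0,0.7]
    - [0.95,0.24,0,0,0,0,0.7]
    - [0.95,0.24,0,0,0,0,0.7]

```text
time_s: 20.3
position: [501.0, 32.0, 208.1]
eef_rot: [-0.0, 0.707, 0.707, -0.0]
contact_force: [1.0, -0.4, 0.4]
grip_width: 0.704
grip_force: 0.0
```

Call:
jog_arm:
  deltas:
    - [0.95,0.24,0,0,0,0,0.7]
    - [0.95,0.24,0,0,0,0,0.7]
    - [0.95,0.24,0,0,0,0,0.7]
    - [0,0,0.5,0,0,0,0.7]
    - [0,0,0,0,0,0,0.7]

```text
time_s: 20.92
position: [520.7, 116.1, 190.8]
eef_rot: [-0.001, 0.707, 0.707, -0.002]
contact_force: [-0.3, -0.7, 0.5]
grip_width: 0.7
grip_force: 0.0
```

```bash
python3 wr.py w8; python3 - <<'E'
from rig import arm,optics
import cv2,numpy as np
s=arm.observe();print(s['time_s'],s['position'],s['eef_rot'],s['contact_force'])
c=optics.camera("scene")["color"][:,:,::-1][150:300,110:290]
o=lambda a,s:cv2.resize(a,s,interpolation=cv2.INTER_CUBIC)
cv2.imwrite("pics/m8.png",np.hstack([o(c,(360,300)),o(cv2.imread("pics/w8.png"),(400,300))]))
E
```

```text
20.975 [521.29887852 115.81385995 191.6542023 ] [-0.00092416  0.70733661  0.70687494 -0.00137418] [ 0.42285033 -0.81782876  1.17964806]
```

View pics/m8.png

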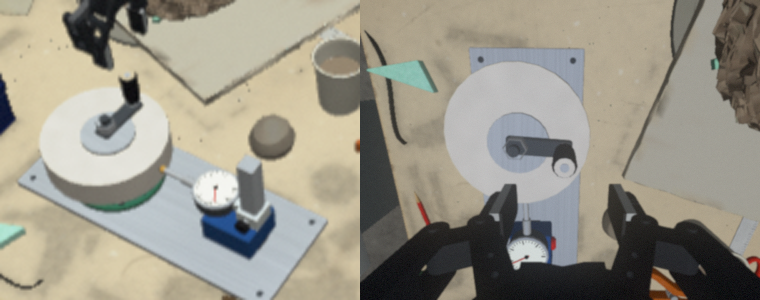

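The montage shows the gauge standing with its plunger on the rim. In the wrist half the handle top is at (565,167), the nut at (515,147), the disc spans (444..589, 61..204) and the washer centre is ≈ (519,141).

```bash
python3 - <<'E'
from h import *
np.set_printoptions(precision=1,suppress=True)
f=lambda x,y,z:print(wz('w8',((x-360)*2,y*2),z))
f(565,167,151);f(515,147,120);f(516.5,132.5,88);f(519,141,90)
f(485,60,10);f(572,60,10)
E
```

```text
[523.7 118.8 151. ]
[476.1 126.8 120. ]
[471.7 133.4  88. ]
[474.3 124.5  90. ]
[420.2 211.5  10. ]
[533.4 211.7  10. ]
```

Call:
jog_arm:
  deltas:
    - [0.05,0.03,0.8,0,0,0,0.7]
    - [0,0,0.8,0,0,0,0.7]
    - [0,0,0.7,0,0,0,0.7]
    - [0,0,0,0,0,0,0.4]
    - [0,0,0,0,0,0,0.1]
    - [0,0,0,0,0,0,0]
    - [0,0,0,0,0,0,0]
  squeeze: 25

```text
time_s: 21.9
position: [522.4, 117.7, 125.3]
eef_rot: [-0.001, 0.707, 0.707, -0.001]
contact_force: [-5.5, -0.8, 3.6]
grip_width: 0.25
grip_force: 25.2
```

Call:
jog_arm:
  deltas:
    - [0.29,-0.01,0,0,0,0,0]
    - [0.284,-0.06,0,0,0,0,0]
    - [0.269,-0.109,0,0,0,0,0]
    - [0.246,-0.154,0,0,0,0,0]
    - [0.216,-0.194,0,0,0,0,0]
    - [0.179,-0.229,0,0,0,0,0]
    - [0.136,-0.256,0,0,0,0,0]
    - [0,0,0,0,0,0,0]

```text
time_s: 22.9
position: [492.8, 167.4, 125.3]
eef_rot: [-0.0, 0.707, 0.707, 0.0]
contact_force: [-2.5, -3.1, 7.2]
grip_width: 0.244
grip_force: 25.7
```

Call:
jog_arm:
  deltas:
    - [0.08,-0.276,0,0,0,0,0]
    - [0.03,-0.288,0,0,0,0,0]
    - [-0.02,-0.29,0,0,0,0,0]
    - [-0.06,-0.284,0,0,0,0,0]
    - [-0.109,-0.269,0,0,0,0,0]
    - [-0.154,-0.246,0,0,0,0,0]
    - [0,0,0,0,0,0,0]

```text
time_s: 23.78
position: [442.2, 161.3, 125.2]
eef_rot: [-0.001, 0.707, 0.707, 0.001]
contact_force: [-3.3, 2.6, 10.9]
grip_width: 0.248
grip_force: 26.1
```

```bash
python3 - <<'E'
from rig import arm,optics
import cv2,numpy as np
s=arm.observe();print(s['time_s'],s['position'],s['contact_force'])
c=optics.camera("scene")["color"][:,:,::-1][205:285,170:260];t=optics.camera("top")["color"][:,:,::-1][205:295,110:280];w=optics.camera("wrist")["color"][:,:,::-1]
o=lambda a,s:cv2.resize(a,s,interpolation=cv2.INTER_CUBIC)
cv2.imwrite("pics/m9.png",np.vstack([np.hstack([o(c,(338,300)),o(w,(400,300))]),np.pad(o(t,(510,270)),((0,0),(0,228),(0,0)))]))
E
```

```text
23.775 [442.20340618 161.3408194  125.20140385] [-3.34969863  2.5813562  10.91654759]
```

View pics/m9.png

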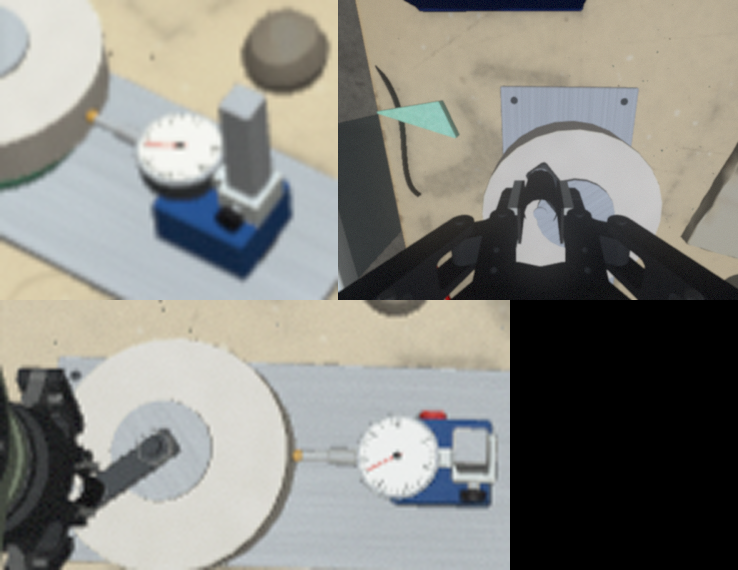

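The montage shows the gauge in place. In the top part the needle runs from the dial centre (397,455) to (367,470), about 182° past zero (≈18 mm), and the crank is at ~126°. I'll keep turning and read the needle to find the peak.

```bash
cat > nd.py <<'E'
from rig import arm,optics
import cv2,numpy as np
s=arm.observe();c=optics.camera("top")["color"].astype(int)
x0,y0=110+360//3,205+417//3;r=c[y0:y0+27,x0:x0+27]
w=np.clip(r[...,0]-(r[...,1]+r[...,2])/2-12,0,None).astype(float)
yy,xx=np.mgrid[0:27,0:27];W=w.sum();mx=(w*xx).sum()/W+x0;my=(w*yy).sum()/W+y0
cx,cy=110+397/3,205+455/3
a=np.degrees(np.arctan2(my-cy,mx-cx));print(s['time_s'],s['position'][:2],s['contact_force'],W,'mm',((a-331)%360)/10,
 'crank',np.degrees(np.arctan2(s['position'][1]-120,s['position'][0]-472.3)))
E
python3 nd.py
```

```text
23.925 [442.39772333 161.45372348] [-2.54557433  1.64235008 11.61273345] 8029.5 mm 27.795436720254777 crank 125.80446253836293
```

Call:
jog_arm:
  deltas:
    - [-0.18,-0.216,0,0,0,0,0]
    - [-0.22,-0.18,0,0,0,0,0]
    - [0,0,0,0,0,0,0]

```text
time_s: 24.35
position: [430.5, 148.9, 125.2]
eef_rot: [-0.001, 0.707, 0.707, 0.0]
contact_force: [-4.2, -0.2, 11.4]
grip_width: 0.247
grip_force: 26.1
```

```bash
python3 nd.py
```

```text
24.35 [430.5007435  148.85012997] [-4.19092201 -0.17064758 11.43687101] 8141.5 mm 27.851035783367344 crank 145.38629916792715
```

Call:
jog_arm:
  deltas:
    - [-0.26,-0.14,0,0,0,0,0]
    - [-0.28,-0.09,0,0,0,0,0]
    - [0,0,0,0,0,0,0]

```text
time_s: 24.78
position: [423.6, 132.2, 125.2]
eef_rot: [-0.001, 0.707, 0.707, 0.0]
contact_force: [-4.4, -0.6, 12.9]
grip_width: 0.249
grip_force: 26.3
```

```bash
python3 nd.py
```

```text
24.775 [423.58972717 132.21070332] [-4.43613669 -0.59436813 12.88828834] 8184.5 mm 27.851913398853576 crank 165.92707967904371
```

Call:
jog_arm:
  deltas:
    - [-0.29,-0.03,0,0,0,0,0]
    - [-0.29,0.02,0,0,0,0,0]
    - [0,0,0,0,0,0,0]

```text
time_s: 25.2
position: [423.0, 114.3, 125.2]
eef_rot: [-0.001, 0.707, 0.707, -0.001]
contact_force: [-4.7, -3.3, 13.8]
grip_width: 0.254
grip_force: 26.4
```

```bash
python3 nd.py
```

```text
25.2 [423.0238542  114.33741171] [-4.66658449 -3.31683136 13.8235544 ] 8176.5 mm 27.85659468874502 crank -173.44458727640216
```

```bash
sed -i 's|,205+417//3|,244|; s|205+455/3|205+155/3|; s|^yy,xx.*W=w.sum|yy,xx=np.mgrid[0:27,0:27];w*=(np.hypot(xx+x0-242.3,yy+y0-256.7)<11);W=w.sum|' nd.py; python3 nd.py
```

```text
25.25 [423.03032144 114.3532695 ] [-5.15664902 -2.52829268 12.99067508] 376.5 mm 18.359254399194526 crank -173.46193558308656
```

Call:
jog_arm:
  deltas:
    - [0.29,-0.02,0,0,0,0,0]
    - [0.29,0.03,0,0,0,0,0]
    - [0,0,0,0,0,0,0]

```text
time_s: 25.68
position: [423.9, 133.5, 125.2]
eef_rot: [-0.001, 0.707, 0.707, 0.001]
contact_force: [-3.5, 2.3, 11.0]
grip_width: 0.244
grip_force: 26.0
```

```bash
python3 nd.py
```

```text
25.675 [423.8795377  133.54592489] [-3.51822171  2.33604363 10.98984925] 373.5 mm 19.12993178155586 crank 164.37070715763087
```

Call:
jog_arm:
  deltas:
    - [0.28,0.09,0,0,0,0,0]
    - [0.26,0.14,0,0,0,0,0]
    - [0,0,0,0,0,0,0]

```text
time_s: 26.1
position: [431.3, 150.1, 125.2]
eef_rot: [-0.001, 0.707, 0.707, 0.002]
contact_force: [-2.3, 3.2, 9.2]
grip_width: 0.25
grip_force: 25.9
```

```bash
python3 nd.py
```

```text
26.1 [431.34820794 150.0583991 ] [-2.31626032  3.21943836  9.1614109 ] 376.5 mm 19.132704487921238 crank 143.72152758816026
```

Call:
jog_arm:
  deltas:
    - [0.22,0.18,0,0,0,0,0]
    - [0.18,0.216,0,0,0,0,0]
    - [0,0,0,0,0,0,0]

```text
time_s: 26.52
position: [443.6, 162.3, 125.2]
eef_rot: [-0.001, 0.707, 0.707, 0.002]
contact_force: [-1.0, 3.3, 7.5]
grip_width: 0.247
grip_force: 25.8
```

```bash
python3 nd.py
```

```text
26.525 [443.58171365 162.34086578] [-1.03854545  3.31394801  7.46303858] 408.0 mm 18.602261549856628 crank 124.14763325138249
```

Call:
jog_arm:
  deltas:
    - [0.154,0.246,0,0,0,0,0]
    - [0.109,0.269,0,0,0,0,0]
    - [0,0,0,0,0,0,0]

```text
time_s: 26.95
position: [459.7, 169.9, 125.3]
eef_rot: [-0.001, 0.707, 0.707, 0.002]
contact_force: [1.3, 4.2, 5.5]
grip_width: 0.247
grip_force: 25.6
```

```bash
python3 nd.py
```

```text
26.95 [459.72382136 169.86941639] [1.32938165 4.1735424  5.51102614] 385.5 mm 17.411274911006544 crank 104.15385846944179
```

Call:
jog_arm:
  deltas:
    - [-0.095,-0.275,0,0,0,0,0]
    - [-0.141,-0.254,0,0,0,0,0]
    - [-0.183,-0.226,0,0,0,0,0]
    - [-0.219,-0.19,0,0,0,0,0]
    - [-0.249,-0.15,0,0,0,0,0]
    - [0,0,0,0,0,0,0]
    - [0,0,0,0,0,0,0]

```text
time_s: 27.88
position: [426.4, 141.4, 125.2]
eef_rot: [0.0, 0.707, 0.707, 0.001]
contact_force: [0.3, -1.1, 8.2]
grip_width: 0.247
grip_force: 25.9
```

```bash
python3 nd.py
```

```text
27.875 [426.37998438 141.39218107] [ 0.34739316 -1.06539992  8.24217367] 377.0 mm 19.18104154438465 crank 155.02119185125497
```

Call:
jog_arm:
  deltas:
    - [0,0,0,0,0,0,0.35]
    - [0,0,0,0,0,0,0.5]
    - [0,0,0,0,0,0,0.65]
    - [0,0,0,0,0,0,0.65]
    - [0,0,-0.5,0,0,0,0.65]
    - [0,0,-1,0,0,0,0.65]
    - [0,0,-1,0,0,0,0.65]
    - [0,0,-0.5,0,0,0,0.65]

```text
time_s: 28.92
position: [427.4, 141.2, 217.0]
eef_rot: [0.001, 0.707, 0.707, 0.002]
contact_force: [0.7, -0.2, -1.2]
grip_width: 0.651
grip_force: 0.0
```

```bash
python3 nd.py; python3 - <<'E'
from rig import optics
import cv2,numpy as np
c=optics.camera("scene")["color"][:,:,::-1][150:300,100:290];t=optics.camera("top")["color"][:,:,::-1][190:310,110:280]
o=lambda a,s:cv2.resize(a,s,interpolation=cv2.INTER_CUBIC)
cv2.imwrite("pics/m10.png",np.hstack([o(c,(380,300)),o(t,(420,300))]))
E
```

```text
28.925 [427.4064397  141.15863477] [ 0.66865738 -0.18936876 -1.17099442] 398.5 mm 19.181193120450537 crank 154.76518506006386
```

View pics/m10.png

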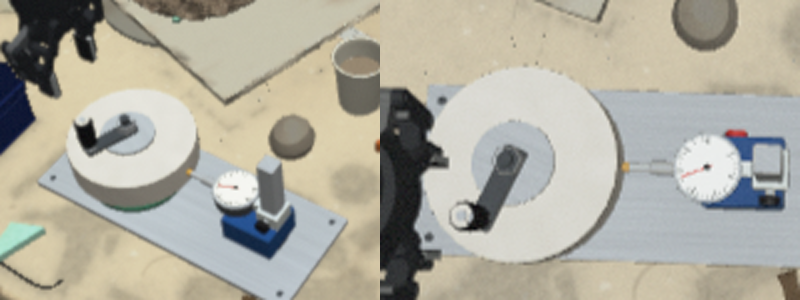

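The picture shows the gripper clear of everything, the handle at (465,215), and the plunger still on the rim at (627,167) with the needle at its peak reading (19.2 mm).

Call:
jog_arm:
  deltas:
    - [0,0,0,0,0,0,0.65]
    - [0,0,0,0,0,0,0.65]

```text
time_s: 29.32
position: [425.2, 140.9, 212.8]
eef_rot: [-0.001, 0.707, 0.707, -0.001]
contact_force: [0.5, -1.0, 1.1]
grip_width: 0.653
grip_force: 0.0
```

```bash
python3 -c "
from rig import job_done
print(job_done())"
```

```text
the job is handed in; nothing more can be done
None
```

I handed the job in at about 29 s; it returned no verdict. The gauge stands on the plate, let go, with its plunger pressed about 19 mm on the rim. The blank's highest spot is under the plunger (needle at its peak), and the gripper is clear.

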